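Push a cassette past the sprung flap of a rack bay

TASK

Load the aluminium cassette that stands in front of the rack bay: with one finger press down the pedal of the self-closing flap and keep it down while the other finger pushes the cassette along the lane, over the flap, until it is fully inside the bay. Then let the flap spring up shut behind it and leave. Push the cassette only, keeping it flat on the deck, never lift it or tip it, and leave everything else where it stands.

Things in the scene. Friction and masses are not known exactly. Their poses are not given: they have to be found in the camera images.
- cassette: The cassette: a plain aluminium block 50 mm (its x) x 56 mm (its y) x 40 mm tall, about 0.35 kg (0.28 to 0.46), standing on the deck in front of the bay with its x axis roughly along the lane. Origin: centre of its underside.
- bay: Fixed loading bay; deck top 60 mm above the table. Origin: on the table below the flap's hinge line, mid-lane; x runs along the lane into the bay, y left, z up. Deck: x -200 to 125, y -150 to 105 mm; a short ramp (x 1 to 22) leads from the open leaf back up to it. The flap crosses the lane at x -40 to 0; the bay's inside is x 0 to 108, ended by a 24 mm tall blue stop. Open above.
- mouth (a point): Deck-level middle of the lane's mouth, bay x -75 mm. Two blue rails, 10 mm thick, 24 mm tall, leave a lane 64 mm wide (bay y -32 to 32 mm) from here to the end stop; in front of here they flare outwards, ending at bay x -103 mm with their outermost corners at y +-51 mm.
- flap (a joint): Self-closing flap, rad: 0 = shut (sprung up), 0.32 = fully open, leaf 1 mm below the deck's surface. Aluminium leaf hinged along bay y at x 0, z 60 mm, reaching 40 mm back towards the robot; shut, its free edge stands 12 mm above the deck and blocks the lane: pushing the cassette against it cannot open it. Pressing its pedal down opens it (about 0.1 N m: 1 N at 100 mm from the hinge, 7 N at 15 mm).
- pedal (a point): Point on top of the flap's pedal, mid-width, 100 mm from the hinge. The pedal is a straight strip left of the left rail, bay y 60 to 92 mm, from x -4 to -150 mm when open; then its top is level, 15 mm above the deck. Shut, it slopes up towards the robot: top 46 mm above the deck here, 61 mm at its end. A finger may slide along it while pressing.
- holder: Bystander: upright steel tool holder, 42 mm across, 72 mm tall, standing on the right-hand strip of the bay's deck. Leave it alone.
- gauge: Bystander: plain steel gauge block on end, 30 x 30 x 55 mm, on the deck to the left of the bay's far part. Leave it alone.
- tin: Bystander: small steel can, 38 mm across, 50 mm tall, on the right-hand front of the deck. Leave it alone.
- crate: Bystander: blue open crate, 260 x 190 x 100 mm, on the table to the left. Leave it alone.
- bin: Bystander: blue divided bin, 170 x 120 x 70 mm, on the table to the right. Leave it alone.
- wrench: Bystander: wrench lying on the table, right. Leave it alone.
- driver: Bystander: screwdriver lying on the table, left. Leave it alone.
Mind the look-alikes: they are no part of the job. What is shaped like the cassette but red is not meant.

How it is judged:
By the outcome, as a careful person would: the job done as asked, in the order asked, and still so for the second after the job is handed in, with the robot touching nothing.
It also fails if it takes over 51 s, if anything falls off the work surface, if the arm or the gripper's body presses on something with over 40 N, if the wrist force passes 120 N, or if a joint passes its speed limit or range.

ROBOT

A 7-joint arm with a two-finger parallel gripper is mounted at the origin on the work surface. World frame = base frame: x ahead of the robot, y to its left, z up, the work surface at z = 0. Lengths are in m, angles in rad, forces in N, time in s.
With the tool pointing down it reaches from about 0.35 to 0.775 m from the base axis. Payload 3.1 kg.
Tool frame: the origin (TCP) lies at the very end of the fingers, on their centre line; the grasp point (between the pads) lies 19 mm behind it; x points along the fingers, z is the direction in which the jaws open and shut, and the axes are right-handed (so a half turn about x gives the same grasp; the last joint's range is limited). The gripper opens to 85 mm and grips with 20 to 120 N. Pads are 22 mm wide; open, the fingers measure 114 mm over their backs; the gripper's body (76 mm by 85 mm) begins 54 mm behind the grasp point. The pads swing forward as they close: fully open they stand 13 mm farther back than shut.
Start: joints at [1.183, 0.311, 0.014, 1.512, -0.004, 1.319, -0.027], TCP at [0.186, -0.517, 0.231] pointing down, gripper open.
Joint ranges: [-2.7, 2.7], [-0.3, 1.91], [-1.27, 1.3], [0.12, 2.57], [-1.44, 4.58], [0.2, 2.03], [-3.05, 3.05]. Speed limits (rad/s): [2.79, 2.79, 3.14, 3.14, 3.14, 3.14, 3.14].

INTERFACE

Orientations are given as a rotation vector (axis times angle).
In Python, from bench import robot, vision, order gives the robot as it stands.
- The arm moves only by the tool move_arm, never from a script. Its argument "commands" is a list of rows, each an object of numbers: "tx", "ty", "tz": the shift along the world's x, y, z in cm; "wx", "wy", "wz": the turn, a rotation vector about the world's x, y, z in degrees. In form: [{"tx": .., "ty": .., "tz": .., "wx": .., "wy": .., "wz": ..}, ...]. A call has exactly 5 rows; each row is the pose to reach, as a shift and turn from the pose commanded when the call began; what a row does not reach only later rows make up. A row lasts 1/10 s, in which the tool goes at most 50 mm and 8.59 degrees, less where a joint would pass 70% of its speed; a pose out of reach is approached as far as the arm can. A call with a gripper value outside its range is refused whole. "jaw" is the finger opening in cm, from 0 to 8.54, set as the call begins (left out, the last holds). The fingers move at their own pace and stop on an object; "newtons" is the grip in N (left out, the last holds). Time passes only in rows, so rows that repeat a pose let the fingers close, or fill a call up. It gives the time, the measured TCP pose, the force and the opening at its end, in the units of the state.
- robot.get_obs(): the state, without advancing time (a new reading comes with each control period).
- vision.grab_frame(name): name is "scene" or "top"; returns a dict with "frame" (400x640x3 uint8, red, green, blue), "depth" (400x640 float32, m along the optical axis (not along the pixel's ray), 0 where there is no reading), "vfov" (degrees; the focal length in pixels is half the picture's height over the tangent of half this angle, whatever the lens; pixels are square), "cx", "cy" (the principal point, pixels), "xyz" and "attitude" of the camera in the world. Camera axes: x right, y up, looking along -z (the intrinsics and any distortion apply to the point x, -y, -z); pixel columns grow to the right and rows downward; lengths in m; the calibration is good to about 2 mm. A picture is of the moment at which its call begins.
- order.job_done(): hands the job in, once; it reports no verdict.
The state is a dict: "clock": time; "q": joint angles; "qvel": joint speeds; "joint_torque": joint torques, N m; "eef_pos": TCP position; "eef_rot": TCP orientation; "wrist_force": force on the tool from outside, world axes, zero at the start; "ft_torque": the same for the moment, N m; "opening": finger opening in m.
Only numpy, scipy, OpenCV 4.12 (cv2) and the standard library are available. Lean on these libraries where they do the work, as an engineer would, in place of code of your own. Each camera call takes 0.05 s, during which the arm holds its last target. There are 200 camera calls.

## Working session

There is one attempt and no reset: what is moved stays moved. The work goes in short steps, Python scripts to look and compute and a tool call to move; the robot and the scene stay as the last step left them, time stands still between calls to the robot, and variables do not carry over. Pictures are saved under pics/ and viewed, about 8 in all and at most 12, crops included, and the job is handed in when it is done.

Besides the shell and the picture viewer there is one more tool, called after "Request:" by a JSON object that holds its "method" and its "body", one argument or row to a line. move_arm: Moves the arm, as the interface text tells. Its arguments: {"type":"object","properties":{"commands":{"type":"array"},"jaw":{"type":"number"},"newtons":{"type":"number"}},"required":["commands"]}

```bash
mkdir -p pics; ls; cat > h.py <<'E'
import numpy as np, cv2
from bench import robot, vision, order
from scipy.spatial.transform import Rotation as R
def grab(n):
    f=vision.grab_frame(n); f['foc']=200/np.tan(np.radians(f['vfov'])/2)
    return f
def cloud(f):
    d=f['depth']; v,u=np.mgrid[0:400,0:640]
    p=np.stack([(u-f['cx'])/f['foc']*d,-(v-f['cy'])/f['foc']*d,-d],-1)
    a=np.asarray(f['attitude']); M=a if a.shape==(3,3) else R.from_rotvec(a).as_matrix()
    return p@M.T+np.asarray(f['xyz'])
E
python3 - <<'E'
from h import *
print(robot.get_obs())
for n in('scene','top'):
    f=grab(n); print(n,{k:v for k,v in f.items() if k not in('frame','depth')})
    cv2.imwrite(f'pics/{n}0.png',f['frame'][:,:,::-1]); np.savez(f'{n}0.npz',c=cloud(f),f=f['frame'],d=f['depth'])
E
```

```text
pics
{'clock': 0.0, 'q': array([ 1.18330487,  0.31172685,  0.01397421,  1.51305853, -0.00441825,
        1.31915941, -0.02720545]), 'qvel': array([-0.00132734,  0.00163755, -0.00067795,  0.00024213, -0.00118838,
        0.00144416, -0.00052855]), 'joint_torque': array([ 7.80960295e-05, -3.79912519e+01,  1.45933251e-01, -2.30592245e+01,
        1.21394650e-02,  1.34823463e-02,  1.17883823e-05]), 'eef_pos': array([ 0.18620124, -0.51676059,  0.23021975]), 'eef_rot': array([ 0.95207191,  1.35519744, -0.94996343]), 'wrist_force': array([0.14052882, 0.1229662 , 0.13877498]), 'ft_torque': array([ 0.00087754,  0.00263465, -0.03126488]), 'opening': 0.08544622492761751}
scene {'vfov': 52.32863185986207, 'cx': 321.37796560055426, 'cy': 198.42183024168844, 'xyz': array([ 1.11811522, -0.42682382,  0.93471759]), 'attitude': array([0.64752425, 0.33764032, 0.86848619]), 'foc': np.float64(407.0934910320396)}
top {'vfov': 48.708613603948564, 'cx': 317.8993157695586, 'cy': 198.10034203399357, 'xyz': array([0.2842465 , 0.01025769, 1.50230428]), 'attitude': array([ 0.13866815, -0.13422748, -1.57410957]), 'foc': np.float64(441.8338279571038)}
```

View pics/scene0.png

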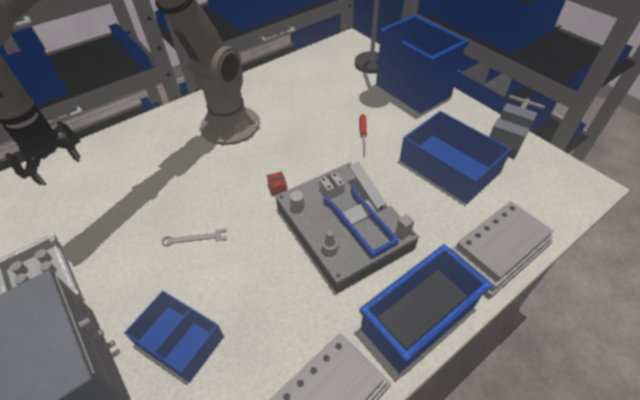

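View pics/top0.png

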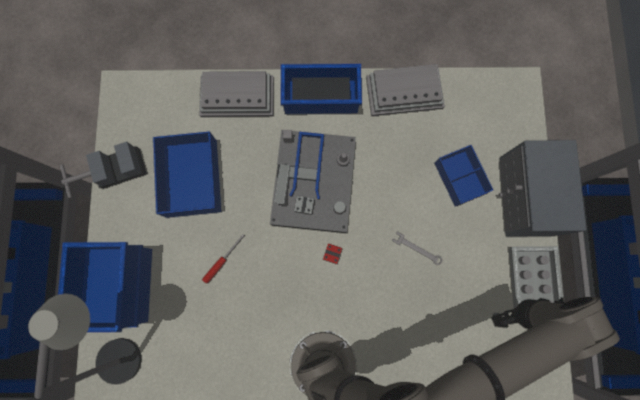

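The top view shows the bay (deck px x 272-355, y 130-232), with rails at (292-322,135-198). There are two candidates for the cassette: a grey block at (304,205) in front of the lane, and a red look-alike at (332,253). I choose the grey one and will check it in a close crop.

```bash
python3 - <<'E'
from h import *
t=np.load('top0.npz'); s=np.load('scene0.npz')
a=cv2.resize(t['f'][120:240,260:370],None,fx=4.5,fy=4.5,interpolation=cv2.INTER_CUBIC)
cv2.imwrite('pics/crop1.png',a[:,:,::-1])
for n,z in(('top',t),('scene',s)):
    c=z['c'];f=z['f'].astype(int)
    blue=(f[...,2]>1.6*f[...,0])&(f[...,2]>70)
    roi=(c[...,0]>.3)&(c[...,0]<.8)&(abs(c[...,1]-.04)<.2)
    m=blue&roi&(c[...,2]>.06)&(c[...,2]<.1)
    P=c[m]; print(n,m.sum(),P.min(0),P.max(0))
    d=roi&(abs(c[...,2]-.06)<.006)&~blue
    Q=c[d][:,:2]; r=cv2.minAreaRect(Q.astype(np.float32)*1000); print('deck z',np.median(c[d][:,2]),r)
    if n=='top':
        grid=c[195:218:2,290:320:2]
        print(np.round(grid[...,2]*1000).astype(int))
        np.set_printoptions(suppress=True)
    print('rails',cv2.minAreaRect(P[:,:2].astype(np.float32)*1000))
E
```

```text
top 420 [ 0.53337091 -0.00541084  0.06083042] [0.7596339  0.10439874 0.09233247]
deck z 0.06013699539056827 ((600.6399536132812, 30.571083068847656), (255.65846252441406, 327.1423034667969), 83.63959503173828)
[[  83   58   58   59   58   63   59   57   59   59   59   61   63   85
    86]
 [  58   57   62  104   98   97   95  105   55   59   61   57   56   61
    80]
 [  57   62   61   98  100   99   95  107  107   96 1502  103   61   56
    68]
 [  62   64   62   98  106   97  102   99  103  100  102  101   58   60
    54]
 [  55   52   62   96  104  105  106  101  105  104   98  103   63   58
    61]
 [  65   61   60  103  101   99  102  102   99  103   95   97   64   64
    54]
 [  63   55   60   99  101   99  100  101   99  100  106   72   64   63
    58]
 [  62   56   97   94  107   95   99   94  107  104   95   63   59   56
    61]
 [  54   60   99  102  102  100  105  101   99  102  103   59   63   54
    62]
 [  62   61   56   66   65   81   80   89   97   97   99   63   65   59
    64]
 [  61   66   61   63   60   63   58   59   62   60   67   53   65   56
    63]
 [  54   65   62   62   60   61   63   56   60   59   61   62   60   58
    61]]
rails ((647.5928955078125, 44.96323776245117), (95.14912414550781, 219.3960418701172), 83.27762603759766)
scene 693 [ 0.53614713 -0.00823228  0.06000428] [0.76285923 0.10445749 0.08773971]
deck z 0.059868605020935606 ((600.7882080078125, 28.473403930664062), (256.4178161621094, 331.1031494140625), 83.86914825439453)
rails ((650.4752197265625, 49.576534271240234), (97.47845458984375, 221.22735595703125), 84.97173309326172)
```

View pics/crop1.png

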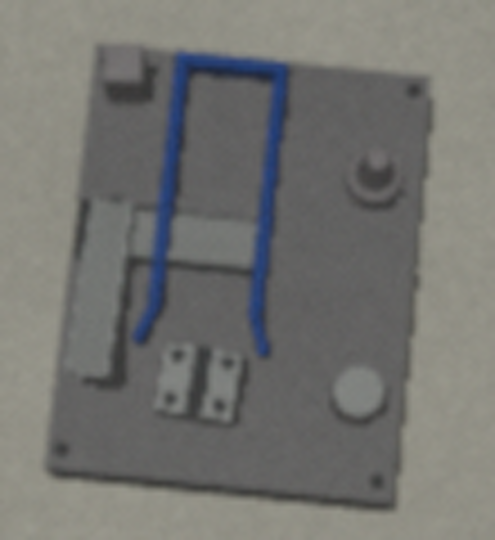

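The crop confirms a grey two-plate block with a dark middle stripe at crop (200,383), in front of the lane. Next I refine the bay and cassette poses and work out the tool yaw.

```bash
python3 - <<'E'
from h import *
np.set_printoptions(suppress=True,precision=4)
from scipy.optimize import minimize
B=[];C=[];D=[]
for n in('top','scene'):
    z=np.load(n+'0.npz');c=z['c'];f=z['f'].astype(int)
    blue=(f[...,2]>1.6*f[...,0])&(f[...,2]>70)
    roi=(c[...,0]>.3)&(c[...,0]<.8)&(abs(c[...,1]-.04)<.2)
    P=c[blue&roi&(c[...,2]>.076)&(c[...,2]<.095)][:,:2]*1000
    Q=c[roi&(c[...,2]>.09)&(c[...,2]<.112)&(c[...,0]>.46)&(c[...,0]<.56)&(abs(c[...,1]-.07)<.06)][:,:2]*1000
    def pts(p,P):
        a=p[2];M=np.array([[np.cos(a),-np.sin(a)],[np.sin(a),np.cos(a)]]);return (P-p[:2])@M
    def seg(q,a,b):
        a=np.array(a,float);b=np.array(b,float);t=np.clip((q-a)@(b-a)/((b-a)@(b-a)),0,1)
        return np.linalg.norm(q-a-t[:,None]*(b-a),axis=1)
    S=[((-75,37),(113,37)),((-75,-37),(113,-37)),((113,-37),(113,37)),((-75,37),(-103,49)),((-75,-37),(-103,-49))]
    cost=lambda p:np.minimum(np.min([seg(pts(p,P),*s) for s in S],0),15).mean()
    r=minimize(cost,[641,48,-.109],method='Nelder-Mead',options=dict(initial_simplex=[[641,48,-.109],[648,48,-.109],[641,54,-.109],[641,48,-.15]]))
    print(n,'bay',r.x,np.degrees(r.x[2]),r.fun,len(P))
    rc=cv2.minAreaRect(Q.astype(np.float32)); print(' cassette',rc,Q.mean(0),len(Q),' in bay',pts(r.x,Q.mean(0)[None]))
o=robot.get_obs();M=R.from_rotvec(o['eef_rot']).as_matrix();print(M)
E
```

```text
top bay [639.2496  47.5469  -0.1079] -6.181115138703661 2.198666356934085 378
 cassette ((516.4501953125, 83.63987731933594), (109.70896911621094, 56.412410736083984), 71.30460357666016) [511.4596  65.4317] 293  in bay [[-128.9728    4.0214]]
scene bay [643.4502  44.56    -0.1182] -6.7700605085883225 2.3609434226831265 660
 cassette ((518.9572143554688, 81.89232635498047), (110.75306701660156, 55.34599685668945), 72.83871459960938) [517.7757  61.7135] 343  in bay [[-126.8204    2.2187]]
[[-0.0008  0.9408  0.339 ]
 [ 0.002   0.339  -0.9408]
 [-1.     -0.0001 -0.0022]]
```

```bash
cat >> h.py <<'E'
BO=np.array([641.,47.]);BA=np.radians(-6.3)
BM=np.array([[np.cos(BA),-np.sin(BA)],[np.sin(BA),np.cos(BA)]])
def tobay(P): return (np.asarray(P)[...,:2]*1000-BO)@BM
def tow(b): return BM@np.asarray(b,float)+BO
def cass(c,zlo=.09,zhi=.112,xr=(-190,110)):
    b=tobay(c);m=(c[...,2]>zlo)&(c[...,2]<zhi)&(abs(b[...,1])<46)&(b[...,0]>xr[0])&(b[...,0]<xr[1])
    Q=b[m]; 
    if len(Q)<20: return None
    return cv2.minAreaRect(Q.astype(np.float32)),np.median(Q,0),Q.mean(0),np.percentile(Q,[2,98],axis=0).round(1).tolist(),len(Q)
E
python3 - <<'E'
from h import *
for n in('top','scene'): print(cass(np.load(n+'0.npz')['c']))
for b in[(-215,0),(-180,0),(-113,0)]: print(b,tow(b))
E
```

```text
(((-25.221656799316406, 1.9176902770996094), (79.7606201171875, 265.1241149902344), 88.499755859375), array([-132.18899221,   -0.9063671 ]), array([-127.32902603,   -0.66914385]), [[-156.8, -28.6], [-3.4, 29.5]], 282)
(((-129.5379638671875, -3.3190040588378906), (56.554256439208984, 53.41102600097656), 86.22777557373047), array([-125.75764166,   -5.16672485]), array([-126.51215245,   -5.08204707]), [[-154.2, -30.9], [-104.6, 23.3]], 313)
(-215, 0) [427.29839458  70.59287688]
(-180, 0) [462.08702802  66.752176  ]
(-113, 0) [528.68241203  59.39997715]
```

Request:
{"method": "move_arm", "body": {
  "commands": [
    {"tx":2,"ty":4.4,"wz":-5},
    {"tx":4,"ty":8.8,"wz":-10},
    {"tx":6,"ty":13.2,"wz":-15},
    {"tx":8,"ty":17.6,"wz":-20},
    {"tx":10,"ty":22,"wz":-26}
  ],
  "jaw": 2.5
}}

```text
validation failed for argument at $.co...
```

Request:
{"method": "move_arm", "body": {
  "commands": [
    {"tx":2,"ty":4.4},
    {"tx":4,"ty":8.8},
    {"tx":6,"ty":13.2},
    {"tx":8,"ty":17.6},
    {"tx":10,"ty":22}
  ]
}}

```text
validation failed for argument at $.co...
```

Request:
{"method": "move_arm", "body": {
  "commands": [
    {"tx":1.6,"ty":3.6},
    {"tx":3.2,"ty":7.1},
    {"tx":4.8,"ty":10.6},
    {"tx":6.3,"ty":14.2},
    {"tx":6.3,"ty":14.2,"tz":-2}
  ]
}}

```text
validation failed for argument at $.co...
```

All six fields seem to be required, so I'll resend with them filled in.

Request:
{"method": "move_arm", "body": {
  "commands": [
    {"tx":2,"ty":4.4,"tz":0,"wx":0,"wy":0,"wz":-5},
    {"tx":4,"ty":8.8,"tz":0,"wx":0,"wy":0,"wz":-10},
    {"tx":6,"ty":13.2,"tz":0,"wx":0,"wy":0,"wz":-15},
    {"tx":8,"ty":17.6,"tz":0,"wx":0,"wy":0,"wz":-20},
    {"tx":10,"ty":22,"tz":0,"wx":0,"wy":0,"wz":-26}
  ],
  "jaw": 2.5
}}

```text
clock: 0.6
eef_pos: [0.2867, -0.2953, 0.2309]
eef_rot: [1.291, 1.155, -1.292]
wrist_force: [0.1, -0.2, 0.2]
opening: 0.025
```

Request:
{"method": "move_arm", "body": {
  "commands": [
    {"tx":2,"ty":4.4,"tz":0,"wx":0,"wy":0,"wz":0},
    {"tx":4,"ty":8.8,"tz":0,"wx":0,"wy":0,"wz":0},
    {"tx":6,"ty":13.2,"tz":0,"wx":0,"wy":0,"wz":0},
    {"tx":8,"ty":17.6,"tz":0,"wx":0,"wy":0,"wz":0},
    {"tx":10,"ty":22,"tz":0,"wx":0,"wy":0,"wz":0}
  ]
}}

```text
clock: 1.1
eef_pos: [0.3865, -0.0756, 0.2312]
eef_rot: [1.288, 1.156, -1.289]
wrist_force: [0.8, -0.3, -0.3]
opening: 0.0249
```

Request:
{"method": "move_arm", "body": {
  "commands": [
    {"tx":1.6,"ty":3.6,"tz":0,"wx":0,"wy":0,"wz":0},
    {"tx":3.2,"ty":7.1,"tz":0,"wx":0,"wy":0,"wz":0},
    {"tx":4.8,"ty":10.6,"tz":0,"wx":0,"wy":0,"wz":0},
    {"tx":6.3,"ty":14.0,"tz":-3,"wx":0,"wy":0,"wz":0},
    {"tx":6.3,"ty":14.0,"tz":-7,"wx":0,"wy":0,"wz":0}
  ]
}}

```text
clock: 1.6
eef_pos: [0.4527, 0.0695, 0.1626]
eef_rot: [1.29, 1.159, -1.273]
wrist_force: [-0.2, 0.7, -0.2]
opening: 0.0251
```

```bash
python3 - <<'E'
from h import *
o=robot.get_obs();M=R.from_rotvec(o['eef_rot']).as_matrix()
print(o['eef_pos'],o['wrist_force'],'jaw ang',np.degrees(np.arctan2(M[1,2],M[0,2])),M[:,0],'bay',tobay(o['eef_pos']))
f=grab('scene');a=f['frame'][130:300,230:440];cv2.imwrite('pics/s1.png',cv2.resize(a,None,fx=3.5,fy=3.5,interpolation=cv2.INTER_CUBIC)[:,:,::-1])
print(cass(cloud(f),xr=(-165,-90)))
E
```

```text
[0.45269971 0.06951139 0.16256498] [-0.18498042  0.72215436 -0.15471288] jaw ang -95.68139859215498 [ 0.00776377  0.00550429 -0.99995471] bay [-189.63340777    1.71244004]
(((-129.28634643554688, -3.1641693115234375), (56.892276763916016, 52.585479736328125), 88.06161499023438), array([-126.41533485,   -5.44726662]), array([-126.43408508,   -4.95646209]), [[-153.7, -31.0], [-103.8, 22.6]], 313)
```

View pics/s1.png

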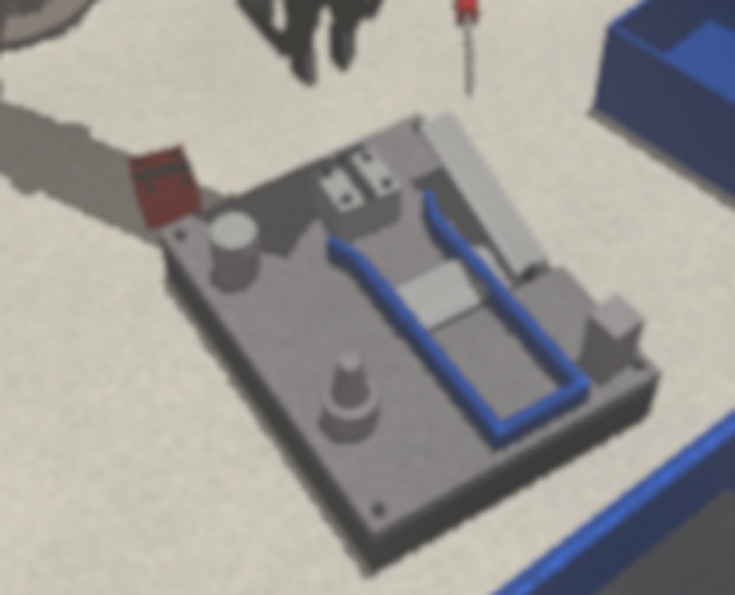

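Request:
{"method": "move_arm", "body": {
  "commands": [
    {"tx":-0.2,"ty":-0.5,"tz":-3,"wx":0,"wy":0,"wz":-0.6},
    {"tx":-0.2,"ty":-0.5,"tz":-6,"wx":0,"wy":0,"wz":-0.6},
    {"tx":-0.2,"ty":-0.5,"tz":-8,"wx":0,"wy":0,"wz":-0.6},
    {"tx":-0.2,"ty":-0.5,"tz":-9,"wx":0,"wy":0,"wz":-0.6},
    {"tx":-0.2,"ty":-0.5,"tz":-9,"wx":0,"wy":0,"wz":-0.6}
  ]
}}

```text
clock: 2.15
eef_pos: [0.4463, 0.0568, 0.0705]
eef_rot: [1.294, 1.152, -1.299]
wrist_force: [-0.3, -0.0, 1.3]
opening: 0.0251
```

Request:
{"method": "move_arm", "body": {
  "commands": [
    {"tx":0.8,"ty":-0.09,"tz":0,"wx":0,"wy":0,"wz":0},
    {"tx":1.6,"ty":-0.18,"tz":0,"wx":0,"wy":0,"wz":0},
    {"tx":2.4,"ty":-0.26,"tz":0,"wx":0,"wy":0,"wz":0},
    {"tx":3.2,"ty":-0.32,"tz":0,"wx":0,"wy":0,"wz":0},
    {"tx":4.0,"ty":-0.35,"tz":0,"wx":0,"wy":0,"wz":0}
  ]
}}

```text
clock: 2.65
eef_pos: [0.4869, 0.0541, 0.0713]
eef_rot: [1.294, 1.152, -1.298]
wrist_force: [-4.1, 0.2, 4.1]
opening: 0.0249
```

Request:
{"method": "move_arm", "body": {
  "commands": [
    {"tx":0.8,"ty":-0.05,"tz":0,"wx":0,"wy":0,"wz":0},
    {"tx":1.6,"ty":-0.1,"tz":0,"wx":0,"wy":0,"wz":0},
    {"tx":2.4,"ty":-0.15,"tz":0,"wx":0,"wy":0,"wz":0},
    {"tx":3.1,"ty":-0.2,"tz":0,"wx":0,"wy":0,"wz":0},
    {"tx":3.7,"ty":-0.25,"tz":0,"wx":0,"wy":0,"wz":0}
  ]
}}

```text
clock: 3.15
eef_pos: [0.5251, 0.0516, 0.0712]
eef_rot: [1.296, 1.151, -1.296]
wrist_force: [-4.2, 0.0, 2.0]
opening: 0.0252
```

```bash
python3 - <<'E'
from h import *
o=robot.get_obs();print(o['clock'],o['eef_pos'],o['wrist_force'],'bay',tobay(o['eef_pos']))
f=grab('scene')
print(cass(cloud(f),xr=(-125,-30)))
E
```

```text
3.15 [0.525095   0.0515796  0.07120115] [-4.16996943  0.04548963  2.03416357] bay [-115.70758767   -8.16681308]
(((-88.21530151367188, -3.4336929321289062), (71.3189468383789, 62.01029586791992), 2.2516117095947266), array([-81.19340923,  -1.69278071]), array([-81.53618419,  -2.8203289 ]), [[-119.0, -32.4], [-54.2, 26.8]], 394)
```

Request:
{"method": "move_arm", "body": {
  "commands": [
    {"tx":0.4,"ty":-0.04,"tz":0,"wx":0,"wy":0,"wz":0},
    {"tx":0.6,"ty":-0.06,"tz":0,"wx":0,"wy":0,"wz":0},
    {"tx":0.6,"ty":-0.06,"tz":0,"wx":0,"wy":0,"wz":0},
    {"tx":-0.4,"ty":0.04,"tz":0,"wx":0,"wy":0,"wz":0},
    {"tx":-1.0,"ty":0.1,"tz":0,"wx":0,"wy":0,"wz":0}
  ]
}}

```text
clock: 3.7
eef_pos: [0.5142, 0.0526, 0.0714]
eef_rot: [1.296, 1.15, -1.295]
wrist_force: [0.3, -0.2, 0.7]
opening: 0.025
```

Request:
{"method": "move_arm", "body": {
  "commands": [
    {"tx":0,"ty":0,"tz":3,"wx":0,"wy":0,"wz":0},
    {"tx":0,"ty":0,"tz":7,"wx":0,"wy":0,"wz":0},
    {"tx":0,"ty":0,"tz":11.5,"wx":0,"wy":0,"wz":3},
    {"tx":0.4,"ty":2.5,"tz":11.5,"wx":0,"wy":0,"wz":7},
    {"tx":0.6,"ty":4.5,"tz":11.5,"wx":0,"wy":0,"wz":10}
  ],
  "jaw": 7.0
}}

```text
clock: 4.2
eef_pos: [0.5215, 0.0985, 0.1882]
eef_rot: [1.169, 1.233, -1.163]
wrist_force: [-0.3, 0.1, -0.6]
opening: 0.0702
```

```bash
cat > st.py <<'E'
from h import *
o=robot.get_obs();M=R.from_rotvec(o['eef_rot']).as_matrix();th=np.degrees(np.arctan2(M[1,2],M[0,2]))+96.3
b=tobay(o['eef_pos']);t=np.radians(th);h=(o['opening']*1000+14.5)/2*np.array([np.sin(t),-np.cos(t)])
print('clk',o['clock'],'z',o['eef_pos'][2].round(4),'F',o['wrist_force'].round(1),'T',o['ft_torque'].round(2),'theta',th.round(1),'bay',b.round(1),'pedalF',(b-h).round(1),'pushF',(b+h).round(1),'corner x',(b+h)[0]+11*np.cos(t)+7.25*np.sin(t), 'open',o['opening'])
E
python3 - <<'E'
import st
from h import *
f=grab('scene');c=cloud(f)
print(cass(c,xr=(-125,-30)))
a=f['frame'][130:300,230:440];cv2.imwrite('pics/s2.png',cv2.resize(a,None,fx=3.5,fy=3.5,interpolation=cv2.INTER_CUBIC)[:,:,::-1])
E
```

```text
clk 4.2 z 0.1882 F [-0.3  0.1 -0.6] T [ 0.06  0.04 -0.  ] theta 9.6 bay [-124.4   38.1] pedalF [-131.5   79.8] pushF [-117.3   -3.6] corner x -105.28567831304213 open 0.07015506815883914
(((-73.06402587890625, 0.14897537231445312), (56.688480377197266, 52.90089416503906), 89.28907775878906), array([-69.83131585,  -2.07822498]), array([-70.34921314,  -1.87023859]), [[-96.8, -27.3], [-48.4, 26.5]], 335)
```

View pics/s2.png

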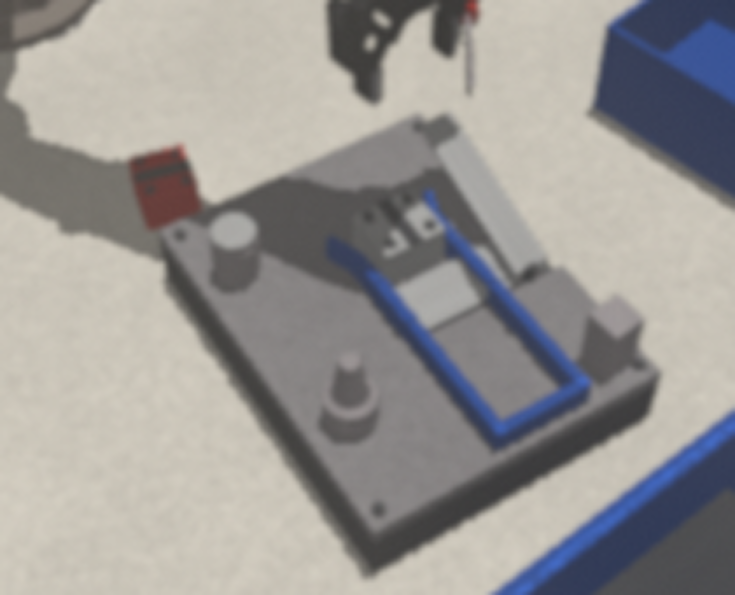

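Request:
{"method": "move_arm", "body": {
  "commands": [
    {"tx":0,"ty":0,"tz":-3,"wx":0,"wy":0,"wz":0},
    {"tx":0,"ty":0,"tz":-6,"wx":0,"wy":0,"wz":0},
    {"tx":0,"ty":0,"tz":-8.5,"wx":0,"wy":0,"wz":0},
    {"tx":0,"ty":0,"tz":-10,"wx":0,"wy":0,"wz":0},
    {"tx":0,"ty":0,"tz":-10.5,"wx":0,"wy":0,"wz":0}
  ]
}}

```text
clock: 4.75
eef_pos: [0.5173, 0.0975, 0.0781]
eef_rot: [1.163, 1.241, -1.172]
wrist_force: [-1.9, -0.6, 0.8]
opening: 0.0703
```

Request:
{"method": "move_arm", "body": {
  "commands": [
    {"tx":0,"ty":0,"tz":-0.2,"wx":0,"wy":0,"wz":0},
    {"tx":0,"ty":0,"tz":-0.4,"wx":0,"wy":0,"wz":0},
    {"tx":0,"ty":0,"tz":-0.6,"wx":0,"wy":0,"wz":0},
    {"tx":0,"ty":0,"tz":-0.8,"wx":0,"wy":0,"wz":0},
    {"tx":0,"ty":0,"tz":-0.8,"wx":0,"wy":0,"wz":0}
  ]
}}

```text
clock: 5.25
eef_pos: [0.5209, 0.0978, 0.0736]
eef_rot: [1.169, 1.235, -1.167]
wrist_force: [0.8, 1.1, 0.6]
opening: 0.07
```

```bash
python3 st.py
```

```text
clk 5.25 z 0.0736 F [0.8 1.1 0.6] T [ 0.12  0.   -0.02] theta 9.5 bay [-124.9   37.3] pedalF [-131.9   79. ] pushF [-117.9   -4.4] corner x -105.89927065899946 open 0.06999066097094483
```

Request:
{"method": "move_arm", "body": {
  "commands": [
    {"tx":0,"ty":0,"tz":-0.2,"wx":0,"wy":0,"wz":0},
    {"tx":0,"ty":0,"tz":-0.4,"wx":0,"wy":0,"wz":0},
    {"tx":0,"ty":0,"tz":-0.5,"wx":0,"wy":0,"wz":0},
    {"tx":0,"ty":0,"tz":-0.6,"wx":0,"wy":0,"wz":0},
    {"tx":0,"ty":0,"tz":-0.6,"wx":0,"wy":0,"wz":0}
  ]
}}

```text
clock: 5.75
eef_pos: [0.5204, 0.0976, 0.0673]
eef_rot: [1.168, 1.235, -1.168]
wrist_force: [-0.5, -0.9, 1.8]
opening: 0.07
```

```bash
python3 - <<'E'
import st
from h import *
f=grab('scene');c=cloud(f)
a=f['frame'][110:280,240:440];cv2.imwrite('pics/s3.png',cv2.resize(a,None,fx=3.5,fy=3.5,interpolation=cv2.INTER_CUBIC)[:,:,::-1])
b=tobay(c)
for lo,hi in[(-130,-100),(-100,-70),(-70,-40),(-40,-10)]:
    m=(b[...,0]>lo)&(b[...,0]<hi)&(b[...,1]>64)&(b[...,1]<88)&(c[...,2]<.13);print(lo,m.sum(),np.median(c[m][:,2]))
m=(b[...,0]>-38)&(b[...,0]<-25)&(abs(b[...,1])<26)&(c[...,2]<.08);print('leaf',m.sum(),np.median(c[m][:,2]))
E
```

```text
clk 5.75 z 0.0673 F [-0.5 -0.9  1.8] T [0.08 0.19 0.02] theta 9.5 bay [-125.4   37.1] pedalF [-132.4   78.8] pushF [-118.4   -4.6] corner x -106.35486698464231 open 0.07004521462951742
-130 121 0.07724187731353482
-100 70 0.07406907753541803
-70 78 0.07477052888427155
-40 70 0.07457098752416241
leaf 64 0.058756978269741966
```

View pics/s3.png

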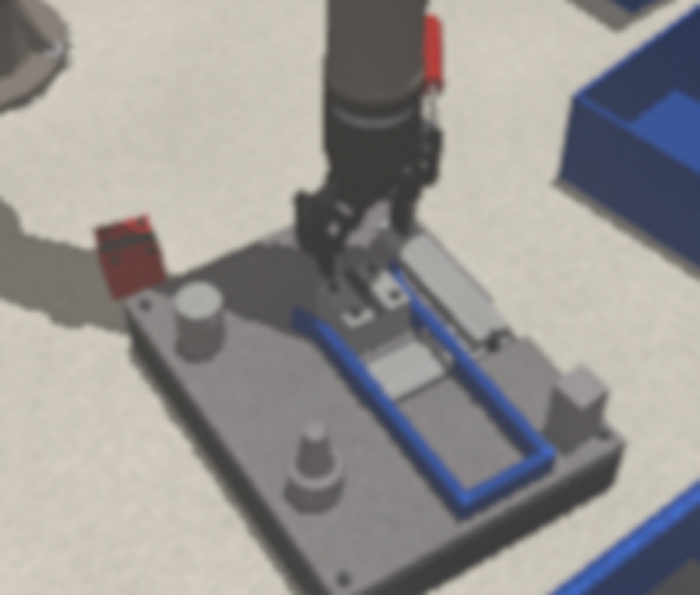

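The pedal is nearly fully down: its top reads 75 mm and the leaf 59 mm. I'll press to the stop and watch the force.

Request:
{"method": "move_arm", "body": {
  "commands": [
    {"tx":0,"ty":0,"tz":-0.1,"wx":0,"wy":0,"wz":0},
    {"tx":0,"ty":0,"tz":-0.2,"wx":0,"wy":0,"wz":0},
    {"tx":0,"ty":0,"tz":-0.3,"wx":0,"wy":0,"wz":0},
    {"tx":0,"ty":0,"tz":-0.3,"wx":0,"wy":0,"wz":0},
    {"tx":0,"ty":0,"tz":-0.3,"wx":0,"wy":0,"wz":0}
  ]
}}

```text
clock: 6.3
eef_pos: [0.5204, 0.0977, 0.0657]
eef_rot: [1.167, 1.235, -1.168]
wrist_force: [-3.8, -0.3, 11.2]
opening: 0.0699
```

Request:
{"method": "move_arm", "body": {
  "commands": [
    {"tx":0.5,"ty":-0.05,"tz":0,"wx":0,"wy":0,"wz":0.8},
    {"tx":1.0,"ty":-0.1,"tz":0,"wx":0,"wy":0,"wz":1.6},
    {"tx":1.5,"ty":-0.15,"tz":0,"wx":0,"wy":0,"wz":2.4},
    {"tx":2.0,"ty":-0.2,"tz":0,"wx":0,"wy":0,"wz":3.2},
    {"tx":2.45,"ty":-0.25,"tz":0,"wx":0,"wy":0,"wz":4.1}
  ]
}}

```text
clock: 6.8
eef_pos: [0.5394, 0.0975, 0.0654]
eef_rot: [1.107, 1.277, -1.119]
wrist_force: [-13.9, 1.7, 18.1]
opening: 0.0703
```

Request:
{"method": "move_arm", "body": {
  "commands": [
    {"tx":0.5,"ty":-0.05,"tz":0,"wx":0,"wy":0,"wz":0.8},
    {"tx":1.0,"ty":-0.1,"tz":0,"wx":0,"wy":0,"wz":1.6},
    {"tx":1.5,"ty":-0.15,"tz":0,"wx":0,"wy":0,"wz":2.4},
    {"tx":2.0,"ty":-0.2,"tz":0,"wx":0,"wy":0,"wz":3.2},
    {"tx":2.45,"ty":-0.25,"tz":0,"wx":0,"wy":0,"wz":4.1}
  ]
}}

```text
clock: 7.3
eef_pos: [0.5642, 0.0957, 0.0657]
eef_rot: [1.055, 1.307, -1.064]
wrist_force: [-12.6, 1.3, 18.8]
opening: 0.0702
```

```bash
cat > lk.py <<'E'
import st
from h import *
f=grab('scene');c=cloud(f);b=tobay(c)
print(cass(c,xr=(-80,110),zlo=.092,zhi=.108))
m=(b[...,0]>-100)&(b[...,0]<-10)&(b[...,1]>64)&(b[...,1]<88)&(c[...,2]<.1);print('pedal',m.sum(),np.median(c[m][:,2]))
m=(b[...,0]>-36)&(b[...,0]<-25)&(abs(b[...,1])<26)&(c[...,2]<.08);print('leaf',m.sum(),np.median(c[m][:,2]))
E
python3 lk.py
```

```text
clk 7.3 z 0.0657 F [-12.6   1.3  18.8] T [0.87 3.03 0.26] theta 17.9 bay [-81.7  40. ] pedalF [-94.7  80.3] pushF [-68.6  -0.3] corner x -55.924793695725235 open 0.07020351901010882
(((-37.70511245727539, 2.7273387908935547), (58.064937591552734, 61.079227447509766), 83.87100219726562), array([-31.75437741,   0.52825013]), array([-32.01929473,   0.77534446]), [[-61.8, -25.7], [-7.8, 28.6]], 353)
pedal 242 0.07453790330230253
leaf 3 0.06969346126230258
```

Request:
{"method": "move_arm", "body": {
  "commands": [
    {"tx":0.5,"ty":-0.06,"tz":0,"wx":0,"wy":0,"wz":0.8},
    {"tx":1.0,"ty":-0.13,"tz":0,"wx":0,"wy":0,"wz":1.6},
    {"tx":1.5,"ty":-0.2,"tz":0,"wx":0,"wy":0,"wz":2.4},
    {"tx":2.0,"ty":-0.26,"tz":0,"wx":0,"wy":0,"wz":3.2},
    {"tx":2.5,"ty":-0.33,"tz":0,"wx":0,"wy":0,"wz":4.1}
  ]
}}

```text
clock: 7.85
eef_pos: [0.5877, 0.093, 0.066]
eef_rot: [1.001, 1.339, -1.011]
wrist_force: [-16.8, 0.9, 21.1]
opening: 0.07
```

Request:
{"method": "move_arm", "body": {
  "commands": [
    {"tx":0.5,"ty":-0.06,"tz":0,"wx":0,"wy":0,"wz":0.8},
    {"tx":1.0,"ty":-0.13,"tz":0,"wx":0,"wy":0,"wz":1.6},
    {"tx":1.5,"ty":-0.2,"tz":0,"wx":0,"wy":0,"wz":2.4},
    {"tx":2.0,"ty":-0.26,"tz":0,"wx":0,"wy":0,"wz":3.2},
    {"tx":2.5,"ty":-0.33,"tz":0,"wx":0,"wy":0,"wz":4.1}
  ]
}}

```text
clock: 8.35
eef_pos: [0.6127, 0.09, 0.0665]
eef_rot: [0.947, 1.366, -0.957]
wrist_force: [-16.5, 1.6, 19.7]
opening: 0.0699
```

```bash
python3 lk.py
```

```text
clk 8.35 z 0.0665 F [-16.5   1.6  19.7] T [1.02 3.92 0.19] theta 26.2 bay [-32.9  39.6] pedalF [-51.5  77.5] pushF [-14.2   1.7] corner x -1.1794878009882814 open 0.06991256793293775
(((15.561710357666016, 3.374082565307617), (57.37686538696289, 61.56120681762695), 89.93773651123047), array([22.00406906,  1.433212  ]), array([21.99800301,  1.86121851]), [[-6.9, -24.5], [45.5, 30.3]], 381)
pedal 128 0.07493342456368701
leaf 26 0.058396878088552207
```

Request:
{"method": "move_arm", "body": {
  "commands": [
    {"tx":0.5,"ty":-0.06,"tz":0,"wx":0,"wy":0,"wz":0.8},
    {"tx":1.0,"ty":-0.13,"tz":0,"wx":0,"wy":0,"wz":1.6},
    {"tx":1.5,"ty":-0.2,"tz":0,"wx":0,"wy":0,"wz":2.4},
    {"tx":2.0,"ty":-0.26,"tz":0,"wx":0,"wy":0,"wz":3.2},
    {"tx":2.4,"ty":-0.33,"tz":0,"wx":0,"wy":0,"wz":4.1}
  ]
}}

```text
clock: 8.9
eef_pos: [0.637, 0.0871, 0.0667]
eef_rot: [0.894, 1.391, -0.901]
wrist_force: [-17.2, 1.1, 21.2]
opening: 0.0703
```

```bash
python3 lk.py
```

```text
clk 8.9 z 0.0667 F [-17.2   1.1  21.2] T [1.07 3.69 0.16] theta 30.3 bay [-8.4 39.5] pedalF [-29.7  76.1] pushF [13.   2.8] corner x 26.13704868640347 open 0.07027656747885458
(((42.82872772216797, 3.600282669067383), (56.56340789794922, 61.81187057495117), 89.19799041748047), array([48.92136676,  1.22774749]), array([48.70354588,  1.52775826]), [[18.7, -24.1], [72.4, 29.9]], 401)
pedal 76 0.07476677389611197
leaf 36 0.05806599193857598
```

Request:
{"method": "move_arm", "body": {
  "commands": [
    {"tx":0.4,"ty":-0.05,"tz":0,"wx":0,"wy":0,"wz":0},
    {"tx":0.8,"ty":-0.1,"tz":0,"wx":0,"wy":0,"wz":0},
    {"tx":0.8,"ty":-0.1,"tz":0,"wx":0,"wy":0,"wz":0},
    {"tx":0.4,"ty":-0.05,"tz":0,"wx":0,"wy":0,"wz":0},
    {"tx":-0.1,"ty":0.01,"tz":0,"wx":0,"wy":0,"wz":0}
  ]
}}

```text
clock: 9.45
eef_pos: [0.6449, 0.0861, 0.0673]
eef_rot: [0.904, 1.374, -0.891]
wrist_force: [3.9, 2.3, 6.1]
opening: 0.0701
```

```bash
python3 lk.py
```

```text
clk 9.45 z 0.0673 F [3.9 2.3 6.1] T [ 0.61 -0.77 -0.18] theta 30.1 bay [-0.4 39.3] pedalF [-21.6  75.9] pushF [20.7  2.7] corner x 33.900401393863625 open 0.07008091442815156
(((51.24947738647461, 3.6398372650146484), (57.56392288208008, 63.123592376708984), 89.49114227294922), array([57.26757177,  1.03629641]), array([56.99194039,  1.63873949]), [[27.9, -24.1], [81.3, 29.8]], 401)
pedal 60 0.07543419721031186
leaf 43 0.05889810490137026
```

Request:
{"method": "move_arm", "body": {
  "commands": [
    {"tx":-0.3,"ty":0.03,"tz":0,"wx":0,"wy":0,"wz":0},
    {"tx":-0.6,"ty":0.06,"tz":0,"wx":0,"wy":0,"wz":0},
    {"tx":-0.6,"ty":0.06,"tz":0.5,"wx":0,"wy":0,"wz":0},
    {"tx":-0.6,"ty":0.06,"tz":1.5,"wx":0,"wy":0,"wz":0},
    {"tx":-0.6,"ty":0.06,"tz":3,"wx":0,"wy":0,"wz":0}
  ]
}}

```text
clock: 10.0
eef_pos: [0.635, 0.0823, 0.0935]
eef_rot: [0.897, 1.38, -0.903]
wrist_force: [-0.0, 0.4, -0.7]
opening: 0.0696
```

Request:
{"method": "move_arm", "body": {
  "commands": [
    {"tx":0,"ty":0,"tz":2,"wx":0,"wy":0,"wz":0},
    {"tx":0,"ty":0,"tz":5,"wx":0,"wy":0,"wz":0},
    {"tx":0,"ty":0,"tz":9,"wx":0,"wy":0,"wz":0},
    {"tx":-2,"ty":0,"tz":11,"wx":0,"wy":0,"wz":0},
    {"tx":-6,"ty":0,"tz":12,"wx":0,"wy":0,"wz":0}
  ]
}}

```text
clock: 10.5
eef_pos: [0.5784, 0.0833, 0.2169]
eef_rot: [0.903, 1.373, -0.897]
wrist_force: [0.0, 0.1, 0.8]
opening: 0.0701
```

Request:
{"method": "move_arm", "body": {
  "commands": [
    {"tx":-4,"ty":0,"tz":0,"wx":0,"wy":0,"wz":0},
    {"tx":-8,"ty":-1,"tz":0,"wx":0,"wy":0,"wz":0},
    {"tx":-12,"ty":-3,"tz":0,"wx":0,"wy":0,"wz":0},
    {"tx":-15,"ty":-6,"tz":0,"wx":0,"wy":0,"wz":0},
    {"tx":-17,"ty":-10,"tz":0,"wx":0,"wy":0,"wz":0}
  ]
}}

```text
clock: 11.0
eef_pos: [0.4033, -0.0156, 0.2144]
eef_rot: [0.894, 1.38, -0.897]
wrist_force: [1.3, -1.1, 1.1]
opening: 0.0699
```

```bash
python3 - <<'E'
import lk
from h import *
f=grab('scene');a=f['frame'][130:300,230:440];cv2.imwrite('pics/s4.png',cv2.resize(a,None,fx=3.5,fy=3.5,interpolation=cv2.INTER_CUBIC)[:,:,::-1])
c=cloud(f);b=tobay(c)
for lo in range(-145,0,20):
    m=(b[...,0]>lo)&(b[...,0]<lo+20)&(b[...,1]>64)&(b[...,1]<88);print(lo+10,np.median(c[m][:,2]).round(4),end=' ')
Q=c[(b[...,0]>10)&(b[...,0]<105)&(abs(b[...,1])<30)&(abs(c[...,2]-.1)<.012)]
print(np.linalg.lstsq(np.c_[Q[:,:2]-Q[:,:2].mean(0),np.ones(len(Q))],Q[:,2],rcond=None)[0])
E
```

```text
clk 11.0 z 0.2144 F [ 1.3 -1.1  1.1] T [-0.07 -0.09  0.02] theta 30.3 bay [-229.4  -88.3] pedalF [-250.7  -51.9] pushF [-208.1 -124.8] corner x -194.9254361432182 open 0.06994634216267318
(((56.103050231933594, 3.5092506408691406), (52.578773498535156, 57.34853744506836), 0.34288954734802246), array([58.57555863,  1.41905013]), array([58.43399253,  1.64945028]), [[32.0, -24.0], [81.4, 29.7]], 392)
pedal 249 0.08551256108883232
leaf 69 0.06931601650612218
-135 0.0625 -115 0.1112 -95 0.1059 -75 0.0989 -55 0.0925 -35 0.0873 -15 0.0809 5 0.0609 [-0.03866147  0.03838745  0.09910202]
```

View pics/s4.png

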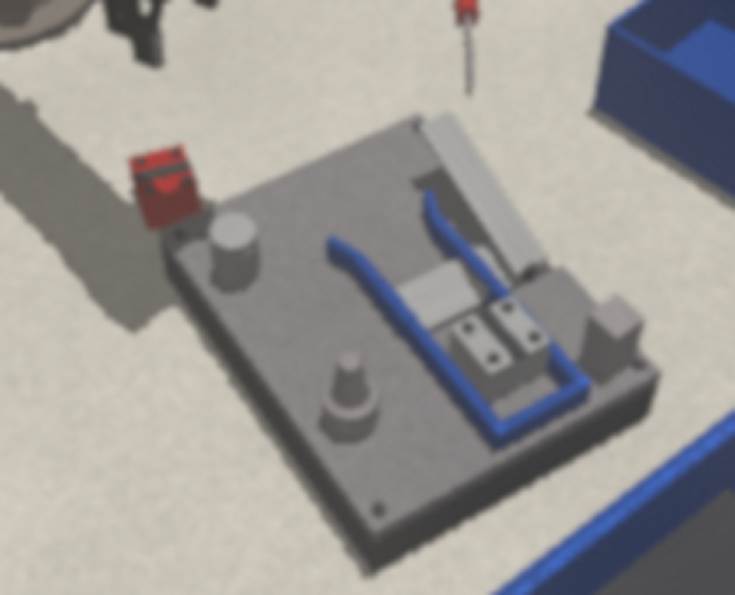

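The picture shows the cassette flat inside the bay at crop (500,335). The flap is up at (440,290), the pedal is raised, and the tin, holder and gauge haven't moved. The gripper is clear, so I'll hand in.

```bash
python3 -c "
from bench import order
print(order.job_done())"
```

```text
the job is handed in; nothing more can be done
None
```

The cassette is loaded in the bay, the flap has sprung shut behind it, and I've handed the job in at about 11 s on the robot's clock.

- **How it was done:** I squared the cassette up to the lane mouth with both fingers. Then one finger pressed the pedal to its stop and slid along it while the other pushed the cassette over the open leaf. I backed off the cassette, lifted straight up and withdrew.
- **Cassette:** it spans about bay x 31 to 81 mm, past the ramp and short of the end stop, centred to about 3 mm and within about 1° of square. A plane fitted to its top came out tilted by about 3°. I put that down to depth noise, because the picture shows it flat.
- **Flap:** the pedal is back up, with its top 46 to 51 mm above the deck near its end. The leaf reads about 9 mm above the deck partway along, which fits shut.
- **Surroundings:** the tin, holder, gauge and red look-alike stand where they were in the last picture. I did not re-check the crate, bin and wrench closely, but the arm never worked near them.
- **Forces:** the highest wrist reading at the end of a move was about 27 N, during the push, and the gripper ended well clear of everything.

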